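# Tighten a wheel hub's bearing retaining ring with a two-pin spanner

## Robot

A 6-joint arm with a two-finger parallel gripper is mounted at the origin on the work surface. World frame = base frame: x ahead of the robot, y to its left, z up, the work surface at z = 0. Lengths are in m, angles in rad, forces in N, time in s.
With the tool pointing down it reaches from about 0.25 to 0.725 m from the base axis. Payload 4 kg.
Tool frame: the origin (TCP) lies midway between the tips of the shut fingers; the grasp point (between the pads) lies 19 mm behind it; z points along the fingers, y is the line along which they close (so a half turn about z gives the same grasp; the last joint's range is limited). The gripper opens to 85 mm and grips with 20 to 120 N. Pads are 22 mm wide; open, the fingers measure 114 mm over their backs; the gripper's body (76 mm by 85 mm) begins 54 mm behind the grasp point. The pads swing forward as they close: fully open they stand 13 mm farther back than shut.
Start: joints at [1.114, 0.241, 0.005, 1.335, 0, 1.571], TCP at [0.221, 0.449, 0.231] pointing down, gripper open.
Joint ranges: [-2.72, 2.72], [-1.05, 1.87], [-1.09, 1.28], [-1.99, 2.15], [-1.42, 1.44], [-3.14, 3.14]. Speed limits (rad/s): [2.79, 2.79, 3.14, 3.14, 3.14, 3.14].

## Interface

Orientations are given as a unit quaternion [x, y, z, w].
In Python, from workcell import bot gives the robot as it stands. The module is installed in compiled form; this text tells all that it offers.
- The arm moves only by the tool drive_tool, never from a script. Its arguments are lists of equal length, an entry for each row: "slide": the shift along the tool's x, y, z scaled (see below), a list of three; "rotation": the turn, a rotation vector about the tool's x, y, z scaled (see below), a list of three. A call has exactly 8 rows; each row is the pose to reach, as a shift and turn from the pose commanded when the call began, along the tool's axes at that moment; what a row does not reach only later rows make up. The controller multiplies each number of a shift by 250 mm and each number of a turn by 0.5 rad. A row lasts 1/8 s, in which the tool goes at most 62.5 mm and 10.7 degrees, less where a joint would pass 70% of its speed; a pose out of reach is approached as far as the arm can. A call with a number of a shift or a turn outside -1 to 1 is refused whole. A call with a gripper value outside its range is refused whole. "gripper" is the opening, from 0 (shut) to 1 (fully open), set as the call begins (left out, the last holds). The fingers move at their own pace and stop on an object; the grip force is fixed at half the most. Time passes only in rows, so rows that repeat a pose let the fingers close, or fill a call up. It gives the time, the measured TCP pose, the force, the opening and the grip force at its end, in the units of the state.
- bot.get_obs(): the state, without advancing time (a new reading comes with each control period).
- bot.camera(name): name is "scene" or "top" or "wrist"; returns a dict with "image" (384x512x3 uint8, red, green, blue), "z_map" (384x512 float32, m along the optical axis (not along the pixel's ray), 0 where there is no reading), "camera_matrix" (3x3 intrinsics, pixels), "k1" (the pictures are not rectified: a ray, as slopes to the right and down, at radius r is drawn at 1 + k1 r^2 times it, then the intrinsics apply), "xyz" and "orientation" of the camera in the world. Camera axes: x right, y up, looking along -z (the intrinsics and any distortion apply to the point x, -y, -z); pixel columns grow to the right and rows downward; lengths in m; the calibration is good to about 2 mm. A picture is of the moment at which its call begins.
- bot.job_done(): hands the job in; it is judged then, once.
The state is a dict: "clock": time; "joint_pos": joint angles; "joint_vel": joint speeds; "tau": joint torques, N m; "eef_pos": TCP position; "tool_rot": TCP orientation; "ft_force": force on the tool from outside, world axes, zero at the start; "ft_torque": the same for the moment, N m; "grip_width": finger opening in m; "grasp_force": force on a finger pad.
Only numpy, scipy, OpenCV 4.12 (cv2) and the standard library are available. Lean on these libraries where they do the work, as an engineer would, in place of code of your own. Each camera call takes 0.05 s, during which the arm holds its last target. There are 200 camera calls.

## Task

Take the two-pin T-handled spanner out of its wooden rack and set both pins fully down into two opposite holes of the bearing retaining ring in the wheel hub. With the spanner still fully seated, turn the ring clockwise (seen from above) gently until it comes up against its stop, then lift the spanner off and stand it upright in the slot of its rack again. Never press or wrench hard on the ring, and leave the other things on the bench alone.

Things in the scene. Friction and masses are not known exactly. Their poses are not given: they have to be found in the camera images.
- spanner: loose dark steel two-pin spanner, 0.32 kg, 73 mm tall in all. Origin: centre of the underside of its head, midway between the pins; z up the stem. Head: flat bar 86 (x) by 26 (y) by 10 mm. Two round-ended pins, 7 mm thick, reach 9 mm below the head at x = -30 and +30 mm. A 14 mm thick stem joins head and T-handle. Turned half round it is the same tool
- handle (a point): middle of the spanner's T-handle, 55 mm above the spanner's origin: a flat-sided bar 100 mm long (x), 16 mm wide (y), 18 mm tall (z), to be gripped across y from above. Between it and the head 36 mm of stem are free
- hub: dark steel wheel hub fixed to the bench, origin at its bottom centre, z up: round foot flange 144 mm across and 12 mm thick with five studs up to 40 mm high, and a barrel 100 mm across up to 74 mm high. The bright steel retaining ring lies in its top: 86 mm outside, 37 mm inside, 12 mm thick, its face 1 mm above the barrel's rim
- ring_face (a point): fixed point of the hub on its axis, level with the ring's face; its axes do NOT tell where the holes stand. Four through holes 11 mm wide stand 90 degrees apart on a circle of radius 30 mm; their angle is not measured: look, or rest the pins lightly on the face and turn the spanner until they drop in. Pins right in: head flat on the face, spanner origin at this point
- ring (a joint): turn of the ring in rad, growing clockwise seen from above; starts between 0.25 and 0.65, the firm stop is at 1.2. The thread drags with up to 0.35 N m, so that light sliding (5 N) on the face does not turn the ring, and it stays where it is left. At the stop the moment rises steeply; 0.7 to 1.5 N m there is ample
- rack_top (a point): fixed point: centre of the top face of the light wooden rack (124 by 56 by 22 mm, on the bench), at the middle of its slot: 78 mm long (x), 14 mm wide (y), 14 mm deep. The spanner stands here at the start, pins in the slot, head flat on the top, its x along the slot
- socket_a: bystander: steel drive socket, 28 mm across, 36 mm tall; origin at the bottom centre
- socket_b: bystander: steel drive socket, 32 mm across, 38 mm tall; origin at the bottom centre
- mug: bystander: white mug, 82 mm across, 88 mm tall; origin at the bottom centre
- spray_can: bystander: blue spray can, 64 mm across, 190 mm tall; origin at the bottom centre
- oil_bottle: bystander: white oil bottle with a red cap, 72 mm across, 170 mm tall; origin at the bottom centre
- bolt_jar: bystander: amber jar, 70 mm across, 85 mm tall; origin at the bottom centre
- screwdriver: bystander: screwdriver lying on the bench
- spacer: bystander: plain steel disc, 60 mm across, 18 mm thick; origin at the bottom centre
Mind the look-alikes: they are no part of the job. Of the things shaped like the spanner, the steel one is meant.

How it is judged:
By the outcome, as a careful person would: the job done as asked, in the order asked, and still so for the second after the job is handed in, with the robot touching nothing.
It also fails if it takes over 72 s, if anything falls off the work surface, if the arm or the gripper's body presses on something with over 40 N, if the wrist force passes 120 N, or if a joint passes its speed limit or range.

## Working session

There is one attempt and no reset: what is moved stays moved. The work goes in short steps, Python scripts to look and compute and a tool call to move; the robot and the scene stay as the last step left them, time stands still between calls to the robot, and variables do not carry over. Pictures are saved under pics/ and viewed, at most 10 in all, crops included, and the job is handed in when it is done.

Besides the shell and the picture viewer there is one more tool, called after ">>>" as name(argument=value, ...), one argument or row to a line, values as JSON. drive_tool: Moves the arm, as the interface text tells. Shifts and turns lie within -1 to 1; 1 stands for 250 mm of shift or 0.5 rad of turn. Its arguments: {"type":"object","properties":{"slide":{"type":"array","items":{"type":"array","items":{"type":"number"}}},"rotation":{"type":"array","items":{"type":"array","items":{"type":"number"}}},"gripper":{"type":"number"}},"required":["slide","rotation"]}

```bash
mkdir -p pics; cat > h.py <<'E'
import numpy as np, cv2, pickle
from workcell import bot
from scipy.spatial.transform import Rotation as R
def snap(n):
    c=bot.camera(n); pickle.dump(c,open(f'pics/{n}.pkl','wb')); return c
def load(n): return pickle.load(open(f'pics/{n}.pkl','rb'))
def rays(c,u,v):
    K=np.array(c['camera_matrix']); k=float(c['k1'])
    d=np.stack([(np.asarray(u,float)-K[0,2])/K[0,0],(np.asarray(v,float)-K[1,2])/K[1,1]],-1)
    s=d.copy()
    for _ in range(20): s=d/(1+k*(s**2).sum(-1,keepdims=True))
    q=np.concatenate([s[...,:1],-s[...,1:],-np.ones_like(s[...,:1])],-1)
    return q
def world(c,u,v,depth=None):
    q=rays(c,u,v)
    if depth is None: depth=c['z_map'][np.asarray(v,int),np.asarray(u,int)]
    return np.array(c['xyz'])+R.from_quat(c['orientation']).apply((q*np.asarray(depth)[...,None]).reshape(-1,3)).reshape(q.shape)
def onplane(c,u,v,z):
    d=R.from_quat(c['orientation']).apply(rays(c,u,v).reshape(-1,3)); o=np.array(c['xyz'])
    return o+d*((z-o[2])/d[:,2])[:,None]
def cloud(c):
    v,u=np.mgrid[0:384,0:512]; return world(c,u,v)
def save(c,name,crop=None,s=1):
    im=c['image'][:,:,::-1]
    if crop: a,b,w,h=crop; im=im[b:b+h,a:a+w]
    cv2.imwrite(f'pics/{name}.png',cv2.resize(im,None,fx=s,fy=s,interpolation=cv2.INTER_CUBIC))
E
python3 - <<'E'
from h import *
for n in('scene','top'):
    c=snap(n); print(n,c['xyz'],c['orientation'],c['k1'],c['camera_matrix'])
a,b=load('scene'),load('top')
save(a,'scene',None,1.5); save(b,'top',None,1.5)
print(bot.get_obs())
E
```

```text
scene [1.17137027 0.11041399 0.81539608] [0.20038666 0.25171493 0.7357899  0.595901  ] -0.02577695750690378 [[395.91806015   0.         257.92669041]
 [  0.         395.91806015 189.57572214]
 [  0.           0.           1.        ]]
top [ 0.40419277 -0.01166335  1.25103842] [-0.05398699  0.04947843  0.70716816 -0.70324283] -0.09411001253518496 [[372.70564588   0.         259.43571202]
 [  0.         372.70564588 203.41247463]
 [  0.           0.           1.        ]]
{'clock': 0.1, 'joint_pos': array([ 1.11405456e+00,  2.41330030e-01,  3.86641128e-03,  1.33521017e+00,
       -2.69036905e-05,  1.57078894e+00]), 'joint_vel': array([-0.00044522, -0.00140462,  0.00425679, -0.00056518,  0.00170711,
       -0.00150523]), 'tau': array([ 3.81360987e-04, -3.73138654e+01,  2.53009790e+01,  1.08488963e-02,
        3.43782176e-05,  6.72535137e-06]), 'eef_pos': array([0.22027075, 0.44823542, 0.23050863]), 'tool_rot': array([ 2.26387293e-01,  9.74036915e-01, -9.17400446e-04, -1.99420489e-04]), 'ft_force': array([-0.52124433, -0.29675115,  0.65148602]), 'ft_torque': array([-0.01834429,  0.05172438,  0.05585686]), 'grasp_force': 0.0, 'grip_width': 0.08513484884997294}
```

View pics/top.png

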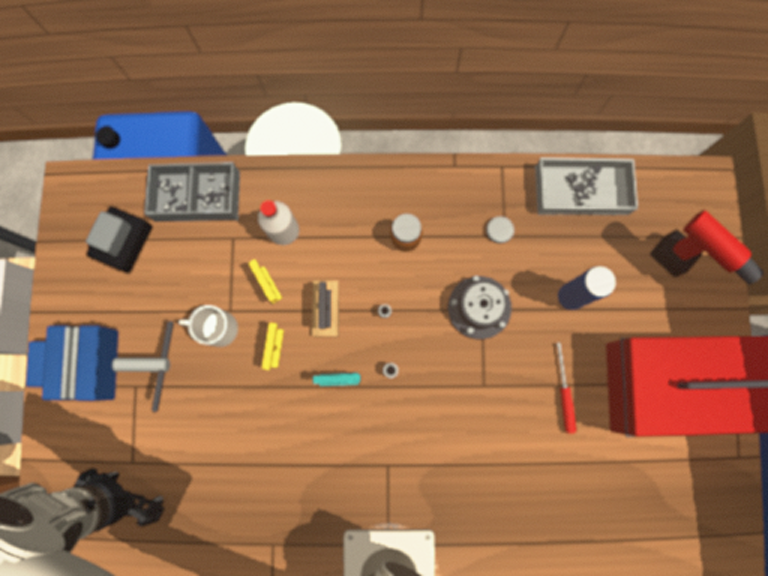

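View pics/scene.png

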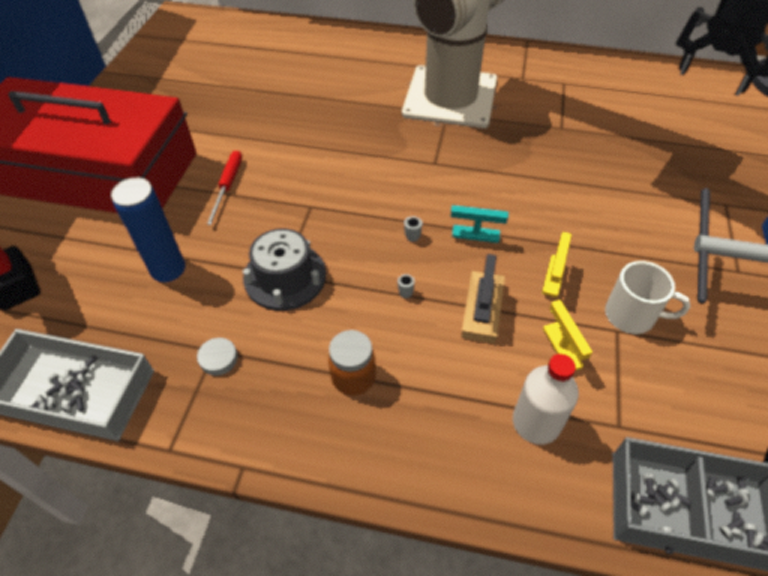

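The top picture (1.5x) shows four spanner-shaped things: yellow (265,282), yellow (272,345), teal (336,379), and dark steel standing in the wooden rack (323,306). I choose the dark steel one. The hub is at (483,305). Next I take one close crop and measure by depth.

```bash
python3 - <<'E'
from h import *
a,b=load('scene'),load('top')
def crop(c,x,y,w,h,s): return cv2.resize(c['image'][y:y+h,x:x+w,::-1],(w*s,h*s),interpolation=cv2.INTER_CUBIC)
r1=np.hstack([crop(b,190,180,50,50,6),crop(b,298,178,50,50,6)])
r2=np.hstack([crop(a,300,165,50,60,6)[:300],crop(a,160,148,50,50,6)])
cv2.imwrite('pics/crop1.png',np.vstack([r1,r2]))
for n,c in(('top',b),('scene',a)):
    P=cloud(c).reshape(-1,3); ok=c['z_map'].reshape(-1)>0; C=c['image'].reshape(-1,3).astype(int)
    # approx rack location
    u,v=(215,204) if n=='top' else (324,190)
    p0=world(c,np.array([u]),np.array([v]))[0]; print(n,'sp px',p0)
    m=ok&(np.linalg.norm(P[:,:2]-p0[:2],axis=1)<0.09)
    for lo,hi,l in((.055,.105,'handle'),(.015,.03,'rack')):
        q=P[m&(P[:,2]>lo)&(P[:,2]<hi)]
        rect=cv2.minAreaRect((q[:,:2]*1000).astype(np.float32)); print(l,len(q),q.mean(0),np.median(q[:,2]),rect)
    u,v=(322,203) if n=='top' else (187,170)
    p0=world(c,np.array([u]),np.array([v]))[0]; print('hub px',p0)
    m=ok&(np.linalg.norm(P[:,:2]-p0[:2],axis=1)<0.1)
    q=P[m&(P[:,2]>.066)&(P[:,2]<.085)]
    print('hubtop',len(q),q.mean(0),np.median(q[:,2]),cv2.minEnclosingCircle((q[:,:2]*1000).astype(np.float32)),cv2.minAreaRect((q[:,:2]*1000).astype(np.float32)))
E
```

```text
top sp px [0.57529085 0.1362496  0.08430947]
handle 183 [0.57816262 0.13766188 0.08581062] 0.08651019877897426 ((578.7842407226562, 137.75489807128906), (96.88544464111328, 16.366722106933594), 0.6492936611175537)
rack 377 [0.57738042 0.13662894 0.02290734] 0.023062377717957716 ((580.1644287109375, 138.73341369628906), (56.90544509887695, 124.81681060791016), 89.3270492553711)
hub px [ 0.5792653  -0.20610147  0.06515203]
hubtop 717 [ 0.58138052 -0.20671523  0.07443356] 0.07481293296789593 ((581.6117553710938, -206.7794952392578), 50.37477111816406) ((581.6182861328125, -206.60760498046875), (97.05358123779297, 98.937255859375), 43.71760559082031)
scene sp px [0.59419839 0.13966169 0.08642223]
handle 264 [0.58482539 0.13979493 0.08500841] 0.08587968261482248 ((578.928466796875, 140.0127410888672), (16.008560180664062, 101.33993530273438), 89.96437072753906)
rack 665 [0.59150883 0.14111803 0.02231228] 0.022178862296480695 ((579.2503051757812, 141.01670837402344), (56.113033294677734, 126.94913482666016), 89.9228744506836)
hub px [ 0.58802106 -0.19803629  0.06931502]
hubtop 972 [ 0.58466413 -0.20194887  0.07326857] 0.07403030697785501 ((580.8283081054688, -203.21502685546875), 50.55853271484375) ((582.0526733398438, -203.09490966796875), (98.47349548339844, 96.49065399169922), 35.52764129638672)
```

View pics/crop1.png

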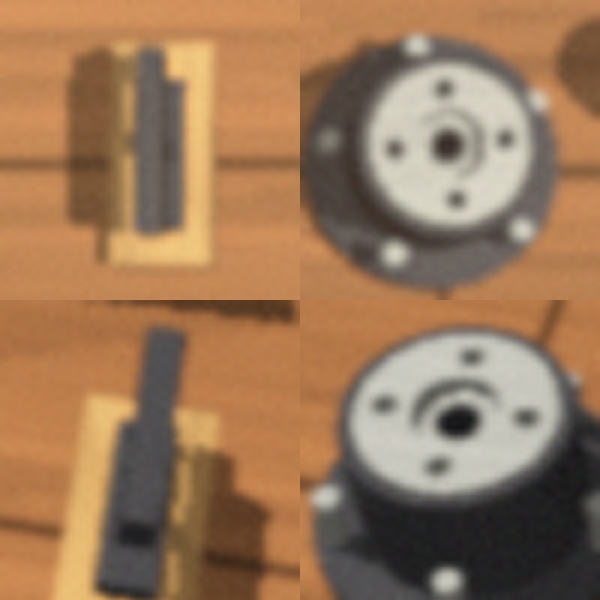

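The crop confirms the dark steel T-spanner in the light wooden rack, with its handle along world x. The ring holes in the top crop are at (445,88), (505,138), (456,199) and (395,148). I'll compute the move numbers next.

```bash
cat >> h.py <<'E'
def go(xyz,ydeg):
    "slide/rotation numbers from the measured pose to TCP xyz, tool down, tool y at ydeg in world"
    o=bot.get_obs(); T=R.from_quat(o['tool_rot']); t=np.radians(ydeg)
    y=np.array([np.cos(t),np.sin(t),0]); z=np.array([0,0,-1.]); x=np.cross(y,z)
    G=R.from_matrix(np.stack([x,y,z],1))
    print('t',o['clock'],'pos',o['eef_pos'].round(4),'ydeg',np.degrees(np.arctan2(T.as_matrix()[1,1],T.as_matrix()[0,1])).round(2),'F',o['ft_force'].round(1),'j',o['joint_pos'].round(2))
    print('slide',(T.inv().apply(np.array(xyz)-o['eef_pos'])/.25).round(4),'rot',((T.inv()*G).as_rotvec()/.5).round(4))
E
python3 - <<'E'
from h import *
b=load('top');a=load('scene')
h=onplane(b,298+np.array([145,205,156,95])/6-.42,178+np.array([88,138,199,148])/6-.42,.075)
print(h,h.mean(0)); d=h[:,:2]-h[:,:2].mean(0); print(np.hypot(*d.T),np.degrees(np.arctan2(d[:,1],d[:,0])))
h=onplane(a,160+np.array([172,227,137,85])/6-.42,148+np.array([57,118,166,104])/6-.42,.075)
print(h,h.mean(0)); d=h[:,:2]-h[:,:2].mean(0); print(np.hypot(*d.T),np.degrees(np.arctan2(d[:,1],d[:,0])))
print('can',onplane(b,np.array([400.]),np.array([188.]),.19),'sockets',onplane(b,np.array([256.,260]),np.array([207.,247]),.037))
go([.52,-.2,.26],90)
E
```

```text
[[ 0.61269599 -0.20472025  0.075     ]
 [ 0.58545101 -0.23605802  0.075     ]
 [ 0.55283556 -0.20881057  0.075     ]
 [ 0.58041019 -0.17702532  0.075     ]] [ 0.58284819 -0.20665354  0.075     ]
[0.02991035 0.02951945 0.03009004 0.02972836] [   3.7059673   -84.94148403 -175.88917412   94.7040672 ]
[[ 0.55099791 -0.20614525  0.075     ]
 [ 0.57867144 -0.17326919  0.075     ]
 [ 0.61073132 -0.20133551  0.075     ]
 [ 0.5833987  -0.23325771  0.075     ]] [ 0.58094984 -0.20350191  0.075     ]
[0.03006835 0.03031845 0.02986017 0.02985639] [-174.95656999   94.30979127    4.16056027  -85.2952431 ]
can [[ 0.60385673 -0.41720166  0.19      ]] sockets [[ 0.57144268  0.007       0.037     ]
 [ 0.44049684 -0.00546295  0.037     ]]
t 0.1 pos [0.2203 0.4482 0.2305] ydeg 63.83 F [-0.5 -0.3  0.7] j [ 1.11  0.24  0.    1.34 -0.    1.57]
slide [-2.2196 -1.7986 -0.1145] rot [-3.700e-03 -8.000e-04 -9.135e-01]
```

>>> drive_tool(
  slide=[
    [-0.2, -0.16, -0.02],
    [-0.4, -0.32, -0.04],
    [-0.6, -0.48, -0.06],
    [-0.8, -0.64, -0.08],
    [-1, -0.8, -0.1],
    [-1, -0.8, -0.1],
    [-1, -0.8, -0.1],
    [-1, -0.8, -0.1],
  ],
  rotation=[
    [0, 0, 0],
    [0, 0, -0.2],
    [0, 0, -0.4],
    [0, 0, -0.6],
    [0, 0, -0.8],
    [0, 0, -0.91],
    [0, 0, -0.91],
    [0, 0, -0.91],
  ],
  gripper=1,
)

```text
clock: 1.1
eef_pos: [0.3563, 0.1594, 0.256]
tool_rot: [0.001, 1.0, -0.0, -0.0]
ft_force: [-0.5, -0.1, 0.3]
grip_width: 0.0854
grasp_force: 0.0
```

```bash
python3 -c "
from h import *
go([.52,-.2,.26],90)"
```

```text
t 1.1 pos [0.3563 0.1594 0.256 ] ydeg 89.9 F [-0.5 -0.1  0.3] j [ 0.42  0.01 -0.2   1.36  0.    0.42]
slide [-0.6573 -1.4364 -0.0163] rot [-0.0002 -0.0014 -0.0035]
```

>>> drive_tool(
  slide=[
    [-0.11, -0.2, 0],
    [-0.22, -0.4, 0],
    [-0.33, -0.6, 0],
    [-0.44, -0.8, 0],
    [-0.55, -1, 0],
    [-0.66, -1, -0.02],
    [-0.66, -1, -0.02],
    [-0.66, -1, -0.02],
  ],
  rotation=[
    [0, 0, 0],
    [0, 0, 0],
    [0, 0, 0],
    [0, 0, 0],
    [0, 0, 0],
    [0, 0, 0],
    [0, 0, 0],
    [0, 0, 0],
  ],
)

```text
clock: 2.1
eef_pos: [0.5205, -0.0899, 0.2607]
tool_rot: [-0.0, 1.0, 0.0, -0.001]
ft_force: [0.2, -0.6, -0.8]
grip_width: 0.0858
grasp_force: 0.0
```

>>> drive_tool(
  slide=[
    [0, -0.2, 0],
    [0, -0.4, 0],
    [0, -0.43, 0],
    [0, -0.43, 0],
    [0, -0.43, 0],
    [0, -0.43, 0],
    [0, -0.43, 0],
    [0, -0.43, 0],
  ],
  rotation=[
    [0, 0, 0],
    [0, 0, 0],
    [0, 0, 0],
    [0, 0, 0],
    [0, 0, 0],
    [0, 0, 0],
    [0, 0, 0],
    [0, 0, 0],
  ],
)

```text
clock: 3.1
eef_pos: [0.5211, -0.1984, 0.2613]
tool_rot: [0.001, 1.0, 0.0, 0.0]
ft_force: [0.6, 0.2, -0.1]
grip_width: 0.0855
grasp_force: 0.0
```

```bash
python3 -c "
from h import *
c=snap('wrist'); save(c,'w1',None,1.5); print(c['xyz'],c['orientation'],c['k1'])
go([.52,.139,.28],90)"
```

```text
[ 0.44273704 -0.19934632  0.40323029] [-0.1072353  -0.10693494  0.69866224  0.69924001] -0.02899023234009838
t 3.15 pos [ 0.5211 -0.1986  0.2613] ydeg 89.92 F [ 0.1 -0.6  0.3] j [-0.36  0.35  0.23  1.45 -0.   -0.36]
slide [ 0.0063  1.3502 -0.0747] rot [-0.0001 -0.     -0.0027]
```

View pics/w1.png

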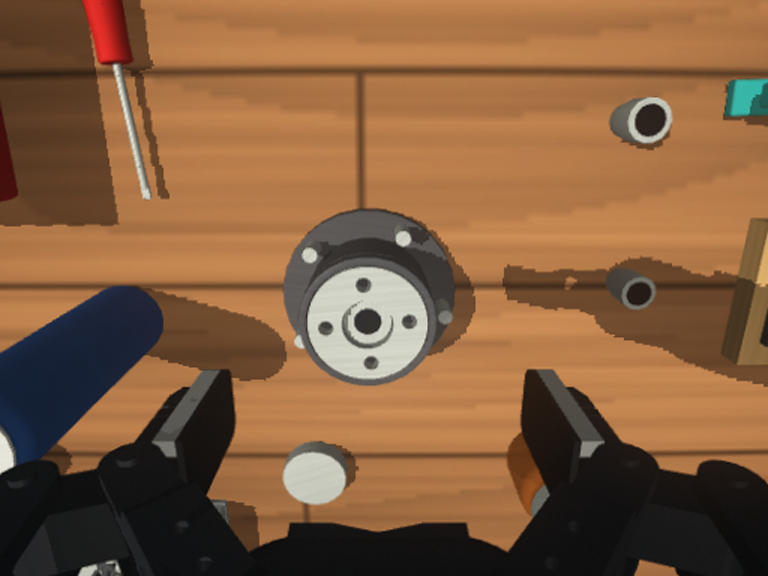

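The wrist view is sharp. The ring holes are at (363,285), (409,322), (371,363) and (326,328) at 1.5x, clear of the fingers. I'll refine them with image code and then move to the rack.

```bash
cat > holes.py <<'E'
from h import *
c=load('wrist'); g=cv2.cvtColor(c['image'],cv2.COLOR_RGB2GRAY).astype(float)
pts=[]
for x,y in((363,285),(409,322),(371,363),(326,328)):
    x,y=int(x/1.5),int(y/1.5); w=g[y-8:y+9,x-8:x+9]; wt=np.clip(150-w,0,None); v,u=np.mgrid[y-8:y+9,x-8:x+9]
    m=np.hypot(u-x,v-y)<7; wt=wt*m; pts.append([(u*wt).sum()/wt.sum(),(v*wt).sum()/wt.sum()])
pts=np.array(pts); print(pts*1.5)
h=onplane(c,pts[:,0],pts[:,1],.075)
d=h[:,:2]-h[:,:2].mean(0); print(h.mean(0),np.hypot(*d.T),np.degrees(np.arctan2(d[:,1],d[:,0])))
P=cloud(c).reshape(-1,3); q=P[(np.hypot(*(P[:,:2]-h[:,:2].mean(0)).T)<.06)&(P[:,2]>.066)&(P[:,2]<.085)]
print(cv2.minEnclosingCircle((q[:,:2]*1000).astype(np.float32)),np.median(q[:,2]),(q[:,:2].max(0)+q[:,:2].min(0))/2)
E
python3 holes.py
```

```text
[[362.44545455 284.21319648]
 [408.12101765 320.97662159]
 [370.14989627 361.99598029]
 [324.88152126 327.35971065]]
[ 0.57850053 -0.20741721  0.075     ] [0.02996132 0.02973848 0.02990287 0.02973564] [-175.18322894   94.63255774    4.81157311  -85.25482825]
((578.7422485351562, -207.3092041015625), 50.06454849243164) 0.07363673957091715 [ 0.5783801  -0.20723482]
```

>>> drive_tool(
  slide=[
    [0, 0.2, 0],
    [0, 0.4, 0],
    [0, 0.6, 0],
    [0, 0.8, 0],
    [0, 1, 0],
    [0, 1, 0],
    [0, 1, 0],
    [0, 1, 0],
  ],
  rotation=[
    [0, 0, 0],
    [0, 0, 0],
    [0, 0, 0],
    [0, 0, 0],
    [0, 0, 0],
    [0, 0, 0],
    [0, 0, 0],
    [0, 0, 0],
  ],
)

```text
clock: 4.15
eef_pos: [0.5215, 0.0501, 0.2613]
tool_rot: [0.002, 1.0, -0.0, -0.0]
ft_force: [-0.2, 0.3, -0.2]
grip_width: 0.0855
grasp_force: 0.0
```

>>> drive_tool(
  slide=[
    [0, 0.2, 0],
    [0, 0.35, 0],
    [0, 0.35, 0],
    [0, 0.35, 0],
    [0, 0.35, 0],
    [0, 0.35, 0],
    [0, 0.35, 0],
    [0, 0.35, 0],
  ],
  rotation=[
    [0, 0, 0],
    [0, 0, 0],
    [0, 0, 0],
    [0, 0, 0],
    [0, 0, 0],
    [0, 0, 0],
    [0, 0, 0],
    [0, 0, 0],
  ],
)

```text
clock: 5.15
eef_pos: [0.5217, 0.1384, 0.2614]
tool_rot: [0.001, 1.0, 0.0, 0.0]
ft_force: [-0.0, -0.2, 0.2]
grip_width: 0.0858
grasp_force: 0.0
```

```bash
python3 -c "
from h import *
c=snap('wrist'); pickle.dump(c,open('pics/wrack.pkl','wb')); save(c,'w2',None,1.5); print(c['xyz'],c['orientation'])
P=cloud(c).reshape(-1,3); ok=(c['z_map'].reshape(-1)>0)&(np.hypot(P[:,0]-.579,P[:,1]-.139)<.08)
for lo,hi in((.076,.1),(.016,.028)):
    q=P[ok&(P[:,2]>lo)&(P[:,2]<hi)]; print(len(q),np.median(q,0),cv2.minAreaRect((q[:,:2]*1000).astype(np.float32)))
go([.579,.139,.16],90)"
```

```text
[0.44328651 0.13759316 0.40322692] [-0.10729866 -0.10688978  0.69829707  0.69960187]
1390 [0.57006149 0.13761215 0.08505704] ((574.81884765625, 137.23558044433594), (99.36742401123047, 15.454087257385254), 0.20643876492977142)
2800 [0.56439166 0.14244786 0.0211955 ] ((576.7742309570312, 138.21522521972656), (56.03805160522461, 124.8125991821289), 89.9664535522461)
t 5.2 pos [0.5217 0.1385 0.2613] ydeg 89.89 F [-0.2 -0.1 -0.3] j [ 0.26  0.31  0.18  1.44 -0.    0.26]
slide [-0.2293  0.0024  0.4053] rot [-0.0001  0.0001 -0.004 ]
```

View pics/w2.png

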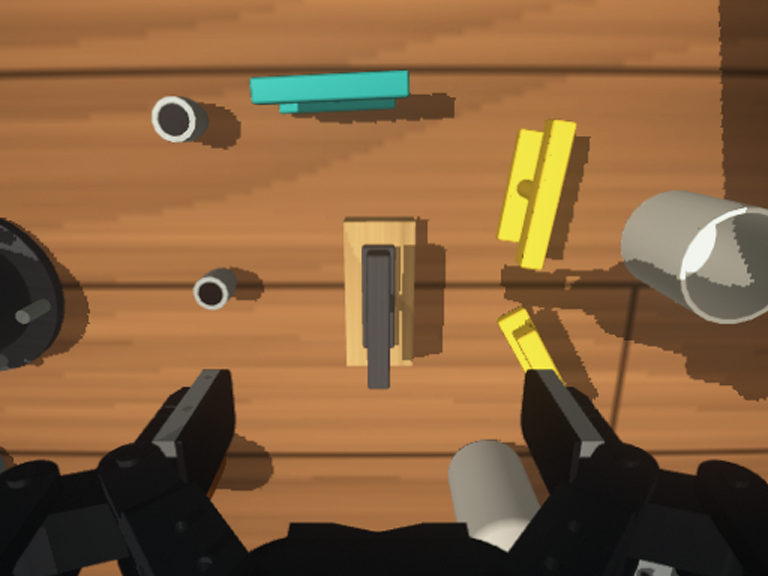

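The wrist view over the rack shows the dark spanner handle centred at about (379,318) at 1.5x, along world x. Its surroundings are clear within the finger sweep. Now I descend and grip.

>>> drive_tool(
  slide=[
    [-0.11, 0, 0.05],
    [-0.22, 0, 0.1],
    [-0.22, 0, 0.2],
    [-0.22, 0, 0.3],
    [-0.22, 0, 0.4],
    [-0.22, 0, 0.5],
    [-0.22, 0, 0.55],
    [-0.22, 0, 0.6],
  ],
  rotation=[
    [0, 0, 0],
    [0, 0, 0],
    [0, 0, 0],
    [0, 0, 0],
    [0, 0, 0],
    [0, 0, 0],
    [0, 0, 0],
    [0, 0, 0],
  ],
)

```text
clock: 6.2
eef_pos: [0.577, 0.1387, 0.1111]
tool_rot: [0.001, 1.0, 0.0, 0.0]
ft_force: [-0.1, 0.1, -0.2]
grip_width: 0.0853
grasp_force: 0.0
```

```bash
python3 -c "
from h import *
go([.577,.1385,.058],90)"
```

```text
t 6.2 pos [0.577  0.1387 0.1111] ydeg 89.9 F [-0.1  0.1 -0.2] j [ 0.24  0.5   0.06  1.13 -0.    0.24]
slide [ 2.000e-04 -9.000e-04  2.126e-01] rot [ 0.0004  0.0015 -0.0034]
```

>>> drive_tool(
  slide=[
    [0, 0, 0.05],
    [0, 0, 0.1],
    [0, 0, 0.15],
    [0, 0, 0.19],
    [0, 0, 0.21],
    [0, 0, 0.21],
    [0, 0, 0.21],
    [0, 0, 0.21],
  ],
  rotation=[
    [0, 0, 0],
    [0, 0, 0],
    [0, 0, 0],
    [0, 0, 0],
    [0, 0, 0],
    [0, 0, 0],
    [0, 0, 0],
    [0, 0, 0],
  ],
)

```text
clock: 7.2
eef_pos: [0.5771, 0.1387, 0.0594]
tool_rot: [0.001, 1.0, 0.0, 0.001]
ft_force: [0.0, 0.4, -0.2]
grip_width: 0.0854
grasp_force: 0.0
```

>>> drive_tool(
  slide=[
    [0, 0, 0],
    [0, 0, 0],
    [0, 0, 0],
    [0, 0, 0],
    [0, 0, 0],
    [0, 0, 0],
    [0, 0, 0],
    [0, 0, 0],
  ],
  rotation=[
    [0, 0, 0],
    [0, 0, 0],
    [0, 0, 0],
    [0, 0, 0],
    [0, 0, 0],
    [0, 0, 0],
    [0, 0, 0],
    [0, 0, 0],
  ],
  gripper=0,
)

```text
clock: 8.2
eef_pos: [0.5768, 0.1387, 0.059]
tool_rot: [0.001, 1.0, 0.0, 0.0]
ft_force: [0.4, 0.4, 0.8]
grip_width: 0.0151
grasp_force: 59.2
```

>>> drive_tool(
  slide=[
    [0, 0, -0.04],
    [0, 0, -0.1],
    [0, 0, -0.2],
    [0, 0, -0.3],
    [0, 0, -0.4],
    [0, 0, -0.5],
    [0, 0, -0.56],
    [0, 0, -0.56],
  ],
  rotation=[
    [0, 0, 0],
    [0, 0, 0],
    [0, 0, 0],
    [0, 0, 0],
    [0, 0, 0],
    [0, 0, 0],
    [0, 0, 0],
    [0, 0, 0],
  ],
)

```text
clock: 9.2
eef_pos: [0.5774, 0.1387, 0.2003]
tool_rot: [0.001, 1.0, 0.0, 0.001]
ft_force: [-0.1, 0.7, -4.2]
grip_width: 0.0153
grasp_force: 58.8
```

>>> drive_tool(
  slide=[
    [0, -0.15, 0],
    [0, -0.35, 0],
    [0, -0.55, 0],
    [0, -0.75, 0],
    [0, -0.9, 0],
    [0, -1, 0],
    [0, -1, 0],
    [0, -1, 0],
  ],
  rotation=[
    [0, 0, 0],
    [0, 0, 0],
    [0, 0, 0],
    [0, 0, 0],
    [0, 0, 0],
    [0, 0, 0],
    [0, 0, 0],
    [0, 0, 0],
  ],
)

```text
clock: 10.2
eef_pos: [0.5756, -0.111, 0.1977]
tool_rot: [0.001, 1.0, 0.0, -0.001]
ft_force: [-0.9, 0.1, -4.6]
grip_width: 0.015
grasp_force: 59.2
```

```bash
python3 -c "
from h import *
c=snap('wrist'); save(c,'w3',None,1.5); print(c['xyz'],c['orientation'])
o=bot.get_obs();e=o['eef_pos']
P=cloud(c).reshape(-1,3)-e; ok=(c['z_map'].reshape(-1)>0)&(np.abs(P[:,1])<.06)&(np.abs(P[:,0])<.06)
for z in range(-50,45,5):
    q=P[ok&(P[:,2]>z/1e3)&(P[:,2]<z/1e3+.005)]
    if len(q)>20: print(z,len(q),(q.min(0)*1e3).round(1),(q.max(0)*1e3).round(1))
go([.580,-.206,.20],90+4.6)"
```

```text
[ 0.49748819 -0.11200022  0.33972369] [-0.10620111 -0.1064642   0.69848732  0.69964431]
-40 39 [-44.6 -13.6 -37.1] [-43.9  10.8 -35. ]
-35 115 [-44.7 -14.5 -34.8] [  2.1  11.6 -30. ]
-30 500 [-44.7 -14.4 -30. ] [  1.8  11.6 -26.3]
0 43 [-13.6 -19.1   3. ] [-8.7 17.   5. ]
5 231 [-51.1 -22.1   5. ] [-8.3 19.1 10. ]
10 385 [-51.5 -22.5  10. ] [-8.3 19.5 15. ]
15 450 [-51.5 -22.6  15. ] [-8.2 19.7 20. ]
20 1122 [-51.5 -22.5  20. ] [34.7 19.8 25. ]
25 7355 [-51.4 -22.7  25. ] [35.  19.6 30. ]
30 345 [-13.9 -22.3  30.1] [ 9.6 19.4 35. ]
35 844 [-14.9 -27.4  35. ] [ 9.6 24.5 40. ]
40 978 [-16.3 -38.5  40. ] [ 7.4 35.6 45. ]
t 10.25 pos [ 0.5758 -0.1106  0.198 ] ydeg 89.94 F [-0.2  0.8 -4. ] j [-0.19  0.43  0.19  1.33  0.   -0.19]
slide [-0.0173 -0.3815 -0.0084] rot [ 0.0016 -0.0032 -0.1627]
```

View pics/w3.png

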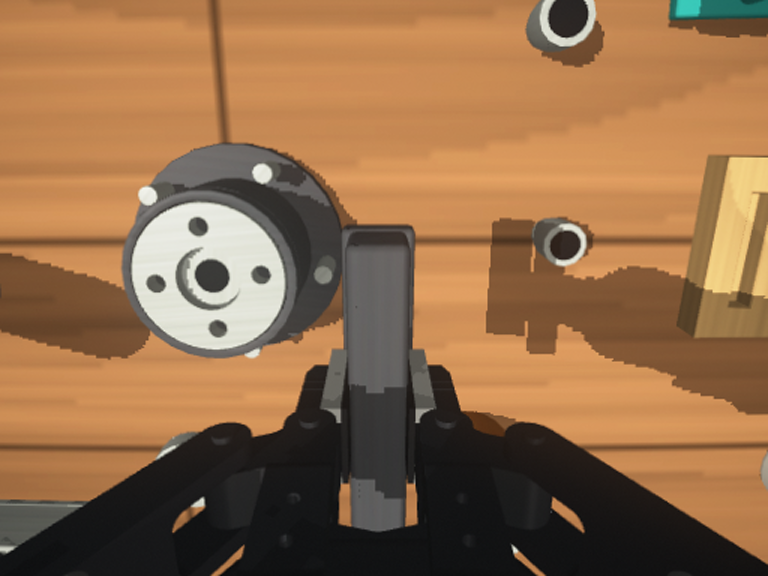

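The spanner is held straight, with its head edge visible under the handle. The ring holes show at (198,226), (261,274), (218,328) and (156,284), so I can check hub and tool in the same view.

```bash
sed -i 's/((363,285),(409,322),(371,363),(326,328))/((198,226),(261,274),(218,328),(156,284))/' holes.py; python3 holes.py
```

```text
[[197.85467194 225.67207046]
 [260.74319705 273.90968139]
 [217.49394143 327.66215079]
 [155.66930867 282.95640687]]
[ 0.57869428 -0.20665016  0.075     ] [0.02992936 0.02991251 0.0298274  0.02995355] [-175.33903969   94.86596114    4.73875384  -84.93922409]
((578.7233276367188, -207.1991424560547), 50.15420150756836) 0.07372109812162014 [ 0.57919579 -0.20716877]
```

>>> drive_tool(
  slide=[
    [0, -0.1, 0],
    [0, -0.2, 0],
    [-0.01, -0.3, 0],
    [-0.02, -0.38, 0],
    [-0.02, -0.38, 0],
    [-0.02, -0.38, 0],
    [-0.02, -0.38, 0],
    [-0.02, -0.38, 0],
  ],
  rotation=[
    [0, 0, 0],
    [0, 0, -0.05],
    [0, 0, -0.1],
    [0, 0, -0.16],
    [0, 0, -0.16],
    [0, 0, -0.16],
    [0, 0, -0.16],
    [0, 0, -0.16],
  ],
)

```text
clock: 11.25
eef_pos: [0.5811, -0.2056, 0.1989]
tool_rot: [-0.04, 0.999, 0.0, -0.0]
ft_force: [-1.0, 0.1, -3.9]
grip_width: 0.0148
grasp_force: 59.4
```

```bash
python3 -c "
from h import *
go([.580,-.206,.135],90+4.6)"
```

```text
t 11.25 pos [ 0.5811 -0.2056  0.1989] ydeg 94.54 F [-1.   0.1 -3.9] j [-0.34  0.49  0.28  1.36  0.   -0.42]
slide [ 0.0045 -0.0013  0.2556] rot [ 0.0002  0.     -0.002 ]
```

>>> drive_tool(
  slide=[
    [0.003, 0, 0.05],
    [0.003, 0, 0.1],
    [0.003, 0, 0.15],
    [0.003, 0, 0.2],
    [0.003, 0, 0.24],
    [0.003, 0, 0.27],
    [0.003, 0, 0.27],
    [0.003, 0, 0.27],
  ],
  rotation=[
    [0, 0, 0],
    [0, 0, 0],
    [0, 0, 0],
    [0, 0, 0],
    [0, 0, 0],
    [0, 0, 0],
    [0, 0, 0],
    [0, 0, 0],
  ],
)

```text
clock: 12.25
eef_pos: [0.5806, -0.2066, 0.1318]
tool_rot: [-0.039, 0.999, -0.0, 0.0]
ft_force: [-0.5, 0.2, -4.5]
grip_width: 0.0149
grasp_force: 59.4
```

```bash
python3 -c "
from h import *
go([.5803,-.2054,.118],90+4.7)"
```

```text
t 12.25 pos [ 0.5806 -0.2066  0.1318] ydeg 94.48 F [-0.5  0.2 -4.5] j [-0.34  0.52  0.16  1.21 -0.   -0.42]
slide [0.001  0.005  0.0551] rot [-0.0007  0.0017 -0.0076]
```

>>> drive_tool(
  slide=[
    [0.001, 0.004, 0.01],
    [0.001, 0.004, 0.02],
    [0.001, 0.004, 0.03],
    [0.001, 0.004, 0.04],
    [0.001, 0.004, 0.045],
    [0.001, 0.004, 0.05],
    [0.001, 0.004, 0.05],
    [0.001, 0.004, 0.05],
  ],
  rotation=[
    [0, 0, -0.004],
    [0, 0, -0.007],
    [0, 0, -0.007],
    [0, 0, -0.007],
    [0, 0, -0.007],
    [0, 0, -0.007],
    [0, 0, -0.007],
    [0, 0, -0.007],
  ],
)

```text
clock: 13.25
eef_pos: [0.58, -0.2056, 0.1189]
tool_rot: [-0.041, 0.999, -0.0, 0.0]
ft_force: [-0.3, -0.4, -4.1]
grip_width: 0.0151
grasp_force: 59.4
```

```bash
python3 -c "
from h import *
go([.5803,-.2054,.112],90+4.7)"
```

```text
t 13.25 pos [ 0.58   -0.2056  0.1189] ydeg 94.68 F [-0.3 -0.4 -4.1] j [-0.34  0.53  0.14  1.18 -0.   -0.42]
slide [-0.0012  0.0005  0.0276] rot [-0.0002  0.0003 -0.0007]
```

No contact force, so the pins are entering the holes.

>>> drive_tool(
  slide=[
    [0, 0, 0.005],
    [0, 0, 0.01],
    [0, 0, 0.015],
    [0, 0, 0.018],
    [0, 0, 0.02],
    [0, 0, 0.022],
    [0, 0, 0.024],
    [0, 0, 0.024],
  ],
  rotation=[
    [0, 0, 0],
    [0, 0, 0],
    [0, 0, 0],
    [0, 0, 0],
    [0, 0, 0],
    [0, 0, 0],
    [0, 0, 0],
    [0, 0, 0],
  ],
)

```text
clock: 14.25
eef_pos: [0.5799, -0.2055, 0.1128]
tool_rot: [-0.041, 0.999, 0.0, -0.0]
ft_force: [-1.0, 0.0, -4.1]
grip_width: 0.0148
grasp_force: 59.4
```

>>> drive_tool(
  slide=[
    [0, 0, 0.002],
    [0, 0, 0.004],
    [0, 0, 0.004],
    [0, 0, 0.005],
    [0, 0, 0.005],
    [0, 0, 0.006],
    [0, 0, 0.006],
    [0, 0, 0.006],
  ],
  rotation=[
    [0, 0, 0],
    [0, 0, 0],
    [0, 0, 0],
    [0, 0, 0],
    [0, 0, 0],
    [0, 0, 0],
    [0, 0, 0],
    [0, 0, 0],
  ],
)

```text
clock: 15.25
eef_pos: [0.58, -0.2055, 0.1119]
tool_rot: [-0.041, 0.999, -0.0, 0.0]
ft_force: [-3.2, 0.6, 4.2]
grip_width: 0.0148
grasp_force: 60.6
```

The spanner is seated: vertical force rose by about 8 N at TCP z 0.112, which matches the geometry. I turn clockwise (+ about tool z), easing the pressure a touch.

>>> drive_tool(
  slide=[
    [0, 0, -0.001],
    [0, 0, -0.001],
    [0, 0, -0.001],
    [0, 0, -0.001],
    [0, 0, -0.001],
    [0, 0, -0.001],
    [0, 0, -0.001],
    [0, 0, -0.001],
  ],
  rotation=[
    [0, 0, 0.08],
    [0, 0, 0.18],
    [0, 0, 0.3],
    [0, 0, 0.42],
    [0, 0, 0.54],
    [0, 0, 0.66],
    [0, 0, 0.76],
    [0, 0, 0.8],
  ],
)

```text
clock: 16.25
eef_pos: [0.5807, -0.2059, 0.112]
tool_rot: [0.158, 0.987, -0.0, 0.001]
ft_force: [-1.3, 0.4, 1.9]
grip_width: 0.0152
grasp_force: 60.4
```

```bash
python3 -c "
from h import *
go([.580,-.2055,.112],90)
print(bot.get_obs()['ft_torque'])"
```

```text
t 16.25 pos [ 0.5807 -0.2059  0.112 ] ydeg 71.77 F [-1.3  0.4  1.9] j [-0.34  0.54  0.13  1.16 -0.   -0.02]
slide [ 0.0031  0.0006 -0.0001] rot [-0.0015  0.0035 -0.6363]
[-0.12557191  0.17536064  0.36740062]
```

>>> drive_tool(
  slide=[
    [0, 0, 0],
    [0, 0, 0],
    [0, 0, 0],
    [0, 0, 0],
    [0, 0, 0],
    [0, 0, 0],
    [0, 0, 0],
    [0, 0, 0],
  ],
  rotation=[
    [0, 0, 0.04],
    [0, 0, 0.08],
    [0, 0, 0.12],
    [0, 0, 0.16],
    [0, 0, 0.2],
    [0, 0, 0.24],
    [0, 0, 0.28],
    [0, 0, 0.3],
  ],
)

```text
clock: 17.25
eef_pos: [0.5806, -0.2058, 0.112]
tool_rot: [0.232, 0.973, -0.0, 0.001]
ft_force: [3.7, -3.4, 3.3]
grip_width: 0.0149
grasp_force: 60.5
```

```bash
python3 -c "
from h import *
go([.580,-.2055,.112],90)
print(bot.get_obs()['ft_torque'])"
```

```text
t 17.25 pos [ 0.5806 -0.2058  0.112 ] ydeg 63.12 F [ 3.7 -3.4  3.3] j [-0.34  0.54  0.13  1.16 -0.    0.13]
slide [ 0.0027 -0.0001 -0.0001] rot [-5.000e-04  3.300e-03 -9.382e-01]
[-0.5210717 -0.6100461  0.4199207]
```

>>> drive_tool(
  slide=[
    [0, 0, 0],
    [0, 0, 0],
    [0, 0, 0],
    [0, 0, 0],
    [0, 0, 0],
    [0, 0, 0],
    [0, 0, 0],
    [0, 0, 0],
  ],
  rotation=[
    [0, 0, 0.03],
    [0, 0, 0.06],
    [0, 0, 0.09],
    [0, 0, 0.12],
    [0, 0, 0.15],
    [0, 0, 0.18],
    [0, 0, 0.2],
    [0, 0, 0.2],
  ],
)

```text
clock: 18.25
eef_pos: [0.5806, -0.2058, 0.1119]
tool_rot: [0.281, 0.96, -0.0, 0.001]
ft_force: [4.4, -3.4, 5.2]
grip_width: 0.0152
grasp_force: 60.6
```

```bash
python3 -c "
from h import *
go([.580,-.2055,.112],90)
print(bot.get_obs()['ft_torque'])"
```

```text
t 18.25 pos [ 0.5806 -0.2058  0.1119] ydeg 57.4 F [ 4.4 -3.4  5.2] j [-0.34  0.54  0.13  1.16  0.    0.23]
slide [ 0.0026 -0.0004 -0.0002] rot [-1.0000e-04  3.2000e-03 -1.1381e+00]
[-0.56952671 -0.84579412  0.27259064]
```

>>> drive_tool(
  slide=[
    [0, 0, -0.001],
    [0, 0, -0.001],
    [0, 0, -0.001],
    [0, 0, -0.001],
    [0, 0, -0.001],
    [0, 0, -0.001],
    [0, 0, -0.001],
    [0, 0, -0.001],
  ],
  rotation=[
    [0, 0, 0.03],
    [0, 0, 0.06],
    [0, 0, 0.09],
    [0, 0, 0.12],
    [0, 0, 0.15],
    [0, 0, 0.18],
    [0, 0, 0.2],
    [0, 0, 0.2],
  ],
)

```text
clock: 19.25
eef_pos: [0.5806, -0.2057, 0.112]
tool_rot: [0.328, 0.945, 0.0, 0.001]
ft_force: [5.1, -3.9, 2.4]
grip_width: 0.015
grasp_force: 60.5
```

```bash
python3 -c "
from h import *
go([.580,-.2055,.112],90)
print(bot.get_obs()['ft_torque'])"
```

```text
t 19.25 pos [ 0.5806 -0.2057  0.112 ] ydeg 51.67 F [ 5.1 -3.9  2.4] j [-0.34  0.54  0.13  1.16  0.    0.33]
slide [ 0.0023 -0.0007 -0.0002] rot [ 2.0000e-04  2.8000e-03 -1.3381e+00]
[-0.61835852 -0.97758512  0.29292529]
```

>>> drive_tool(
  slide=[
    [0, 0, 0],
    [0, 0, 0],
    [0, 0, 0],
    [0, 0, 0],
    [0, 0, 0],
    [0, 0, 0],
    [0, 0, 0],
    [0, 0, 0],
  ],
  rotation=[
    [0, 0, 0.02],
    [0, 0, 0.04],
    [0, 0, 0.06],
    [0, 0, 0.08],
    [0, 0, 0.1],
    [0, 0, 0.12],
    [0, 0, 0.14],
    [0, 0, 0.14],
  ],
)

```text
clock: 20.25
eef_pos: [0.5806, -0.2057, 0.112]
tool_rot: [0.361, 0.932, 0.0, 0.001]
ft_force: [4.9, -3.8, 3.6]
grip_width: 0.0149
grasp_force: 60.5
```

```bash
python3 -c "
from h import *
go([.580,-.2055,.112],90)
print(bot.get_obs()['ft_torque'])"
```

```text
t 20.25 pos [ 0.5806 -0.2057  0.112 ] ydeg 47.65 F [ 4.9 -3.8  3.6] j [-0.34  0.54  0.13  1.16  0.    0.4 ]
slide [ 0.0022 -0.001  -0.0002] rot [ 4.0000e-04  2.7000e-03 -1.4781e+00]
[-0.55038872 -0.97579036  0.28880587]
```

>>> drive_tool(
  slide=[
    [0, 0, 0],
    [0, 0, 0],
    [0, 0, 0],
    [0, 0, 0],
    [0, 0, 0],
    [0, 0, 0],
    [0, 0, 0],
    [0, 0, 0],
  ],
  rotation=[
    [0, 0, 0.02],
    [0, 0, 0.04],
    [0, 0, 0.06],
    [0, 0, 0.08],
    [0, 0, 0.1],
    [0, 0, 0.12],
    [0, 0, 0.12],
    [0, 0, 0.12],
  ],
)

```text
clock: 21.25
eef_pos: [0.5806, -0.2057, 0.112]
tool_rot: [0.387, 0.922, -0.0, 0.001]
ft_force: [4.0, -3.0, 3.9]
grip_width: 0.015
grasp_force: 67.1
```

```bash
python3 -c "
from h import *
go([.580,-.2055,.112],90)
print(bot.get_obs()['ft_torque'])"
```

```text
t 21.25 pos [ 0.5806 -0.2057  0.112 ] ydeg 44.41 F [ 4.  -3.   3.9] j [-0.34  0.54  0.13  1.16 -0.    0.46]
slide [ 0.0021 -0.001  -0.0001] rot [-9.0000e-04  2.7000e-03 -1.5913e+00]
[-0.71794213 -0.84020145  1.42121724]
```

The moment rose from 0.29 to 1.42 N m, so the ring is against its stop. I'll unwind within the pin clearance and lift straight off.

>>> drive_tool(
  slide=[
    [0, 0, 0],
    [0, 0, 0],
    [0, 0, 0],
    [0, 0, 0],
    [0, 0, -0.01],
    [0, 0, -0.02],
    [0, 0, -0.03],
    [0, 0, -0.03],
  ],
  rotation=[
    [0, 0, -0.03],
    [0, 0, -0.06],
    [0, 0, -0.09],
    [0, 0, -0.09],
    [0, 0, -0.09],
    [0, 0, -0.09],
    [0, 0, -0.09],
    [0, 0, -0.09],
  ],
)

```text
clock: 22.25
eef_pos: [0.5784, -0.2042, 0.1167]
tool_rot: [0.368, 0.93, 0.001, -0.003]
ft_force: [4.8, -0.1, -8.4]
grip_width: 0.0148
grasp_force: 59.0
```

```bash
python3 -c "
from h import *
go([.580,-.2055,.2],90)
print(bot.get_obs()['ft_torque'])"
```

```text
t 22.25 pos [ 0.5784 -0.2042  0.1167] ydeg 46.83 F [ 4.8 -0.1 -8.4] j [-0.34  0.53  0.14  1.18  0.    0.41]
slide [-6.300e-03  3.000e-04 -3.331e-01] rot [ 0.0024 -0.0113 -1.5069]
[ 0.05092828 -1.00949687  0.18894054]
```

>>> drive_tool(
  slide=[
    [-0.004, 0, 0],
    [-0.008, 0, 0],
    [-0.008, 0, -0.01],
    [-0.008, 0, -0.02],
    [-0.008, 0, -0.03],
    [-0.008, 0, -0.06],
    [-0.008, 0, -0.1],
    [-0.008, 0, -0.1],
  ],
  rotation=[
    [0, 0, 0],
    [0, 0, 0],
    [0, 0, 0],
    [0, 0, 0],
    [0, 0, 0],
    [0, 0, 0],
    [0, 0, 0],
    [0, 0, 0],
  ],
)

```text
clock: 23.25
eef_pos: [0.5824, -0.2073, 0.146]
tool_rot: [0.368, 0.93, 0.0, 0.002]
ft_force: [1.6, 0.6, -3.7]
grip_width: 0.0151
grasp_force: 59.6
```

```bash
python3 -c "
from h import *
go([.577,-.05,.21],90)
print(bot.get_obs()['ft_torque'])
c=snap('scene'); save(c,'s2',(140,110,110,110),5)"
```

```text
t 23.25 pos [ 0.5824 -0.2073  0.146 ] ydeg 46.84 F [ 1.6  0.6 -3.7] j [-0.34  0.52  0.19  1.24 -0.    0.41]
slide [ 0.4454  0.4443 -0.2567] rot [ 1.0000e-04  6.5000e-03 -1.5066e+00]
[-0.00443404 -0.00066242  0.00126329]
```

View pics/s2.png

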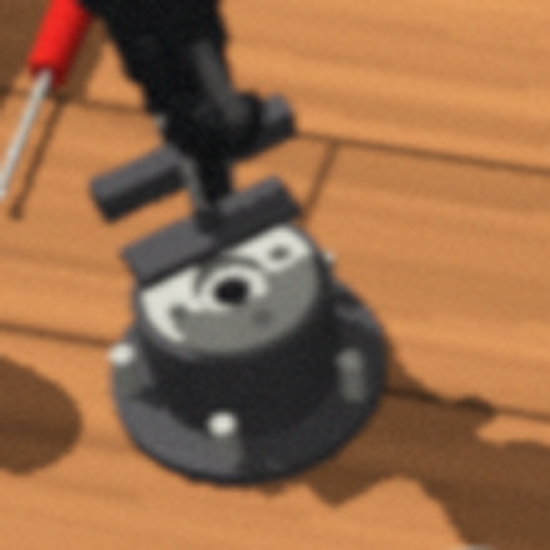

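The spanner is clear of the ring, whose holes now stand turned. I carry it back to the rack, turning as it goes.

>>> drive_tool(
  slide=[
    [0, 0, -0.1],
    [0, 0, -0.25],
    [0.05, 0.05, -0.256],
    [0.15, 0.15, -0.256],
    [0.25, 0.25, -0.256],
    [0.35, 0.35, -0.256],
    [0.44, 0.44, -0.256],
    [0.44, 0.44, -0.256],
  ],
  rotation=[
    [0, 0, 0],
    [0, 0, -0.1],
    [0, 0, -0.25],
    [0, 0, -0.4],
    [0, 0, -0.55],
    [0, 0, -0.7],
    [0, 0, -0.85],
    [0, 0, -1],
  ],
)

```text
clock: 24.3
eef_pos: [0.576, -0.0488, 0.2081]
tool_rot: [0.123, 0.992, 0.0, -0.0]
ft_force: [-0.5, 0.4, -3.6]
grip_width: 0.0148
grasp_force: 59.5
```

```bash
python3 -c "
from h import *
go([.578,.139,.21],90)"
```

```text
t 24.3 pos [ 0.576  -0.0488  0.2081] ydeg 75.85 F [-0.5  0.4 -3.6] j [-0.08  0.41  0.18  1.34  0.    0.16]
slide [ 0.1761  0.7302 -0.0071] rot [ 0.0013 -0.0017 -0.494 ]
```

>>> drive_tool(
  slide=[
    [0.035, 0.15, 0],
    [0.07, 0.3, 0],
    [0.105, 0.45, 0],
    [0.14, 0.6, 0],
    [0.176, 0.73, 0],
    [0.176, 0.73, 0],
    [0.176, 0.73, 0],
    [0.176, 0.73, 0],
  ],
  rotation=[
    [0, 0, -0.1],
    [0, 0, -0.2],
    [0, 0, -0.3],
    [0, 0, -0.4],
    [0, 0, -0.494],
    [0, 0, -0.494],
    [0, 0, -0.494],
    [0, 0, -0.494],
  ],
)

```text
clock: 25.3
eef_pos: [0.5795, 0.1353, 0.2082]
tool_rot: [0.004, 1.0, -0.0, -0.0]
ft_force: [0.7, -0.4, -5.0]
grip_width: 0.0146
grasp_force: 59.9
```

```bash
python3 -c "
from h import *
c=snap('wrist'); save(c,'w4',None,1.5)
e=bot.get_obs()['eef_pos']
W=cloud(c).reshape(-1,3);P=W-e; ok=(c['z_map'].reshape(-1)>0)&(np.abs(P[:,1])<.02)&(np.abs(P[:,0])<.06)
for z in range(-40,-25,5):
    q=P[ok&(P[:,2]>z/1e3)&(P[:,2]<z/1e3+.005)]
    if len(q)>20: print(z,len(q),(q.min(0)*1e3).round(1),(q.max(0)*1e3).round(1))
q=P[ok&(P[:,2]>.018)&(P[:,2]<.03)&(P[:,0]<-.02)]; print('handle',q.min(0)*1e3,q.max(0)*1e3, cv2.minAreaRect((q[:,:2]*1000).astype(np.float32)))
q=W[(np.abs(W[:,1]-.139)<.05)&(np.abs(W[:,0]-.579)<.08)&(W[:,2]>.016)&(W[:,2]<.028)]; print('rack',q.min(0),q.max(0),np.percentile(q[:,:2],[1,99],0))
go([.5768,.1387,.10],90)"
```

```text
-40 35 [-44.4 -12.9 -36.9] [-43.7  10.9 -35.1]
-35 104 [-44.6 -14.  -35. ] [-13.7  12.2 -30. ]
-30 515 [-44.4 -13.9 -30. ] [  2.3  12.2 -26.5]
handle [-51.52759044  -8.93476607  18.02297142] [-20.0049166    7.32953697  28.03252835] ((-35.75947952270508, -0.7810821533203125), (16.102750778198242, 31.59071159362793), 89.61328887939453)
rack [0.51465254 0.11024043 0.01629275] [0.63865396 0.16628382 0.02407651] [[0.51495742 0.11072893]
 [0.63482071 0.16599697]]
t 25.35 pos [0.5796 0.1352 0.2083] ydeg 89.54 F [-0.1  1.2 -3.2] j [ 0.23  0.44  0.23  1.36 -0.    0.24]
slide [0.0113 0.0141 0.4331] rot [-0.0005 -0.0003 -0.0161]
```

View pics/w4.png

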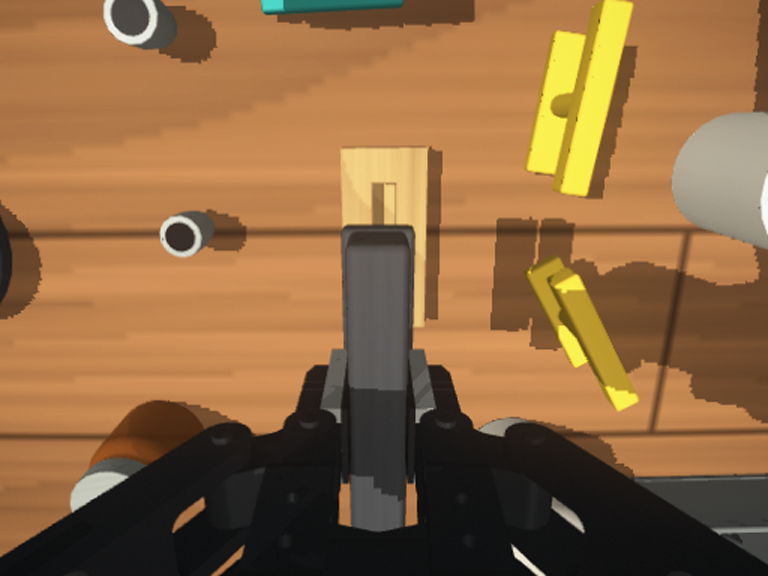

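The spanner sits straight in the grip and has not slipped. The rack slot, at (384,205), lies just ahead, so I correct a few mm in y and descend.

>>> drive_tool(
  slide=[
    [0.005, 0.008, 0.03],
    [0.006, 0.016, 0.1],
    [0.006, 0.016, 0.2],
    [0.006, 0.016, 0.3],
    [0.006, 0.016, 0.38],
    [0.006, 0.016, 0.44],
    [0.006, 0.016, 0.47],
    [0.006, 0.016, 0.47],
  ],
  rotation=[
    [0, 0, -0.016],
    [0, 0, -0.016],
    [0, 0, -0.016],
    [0, 0, -0.016],
    [0, 0, -0.016],
    [0, 0, -0.016],
    [0, 0, -0.016],
    [0, 0, -0.016],
  ],
)

```text
clock: 26.35
eef_pos: [0.5779, 0.1402, 0.0905]
tool_rot: [-0.001, 1.0, -0.0, -0.0]
ft_force: [-0.0, 0.0, -3.1]
grip_width: 0.0152
grasp_force: 59.8
```

```bash
python3 -c "
from h import *
go([.5782,.1390,.063],90)"
```

```text
t 26.35 pos [0.5779 0.1402 0.0905] ydeg 90.09 F [-0.   0.  -3.1] j [0.24 0.52 0.04 1.09 0.   0.24]
slide [-0.0012 -0.0047  0.1098] rot [-0.0003 -0.0013  0.0032]
```

>>> drive_tool(
  slide=[
    [0, -0.004, 0.02],
    [0, -0.004, 0.04],
    [0, -0.004, 0.06],
    [0, -0.004, 0.08],
    [0, -0.004, 0.095],
    [0, -0.004, 0.105],
    [0, -0.004, 0.11],
    [0, -0.004, 0.11],
  ],
  rotation=[
    [0, 0, 0],
    [0, 0, 0],
    [0, 0, 0],
    [0, 0, 0],
    [0, 0, 0],
    [0, 0, 0],
    [0, 0, 0],
    [0, 0, 0],
  ],
)

```text
clock: 27.35
eef_pos: [0.5781, 0.1393, 0.0633]
tool_rot: [-0.001, 1.0, 0.0, 0.0]
ft_force: [-0.6, 0.1, -3.3]
grip_width: 0.0152
grasp_force: 59.9
```

No contact with 5 mm of pin already in the slot. I'll finish the last 4 mm.

>>> drive_tool(
  slide=[
    [0, 0, 0.004],
    [0, 0, 0.008],
    [0, 0, 0.011],
    [0, 0, 0.013],
    [0, 0, 0.015],
    [0, 0, 0.016],
    [0, 0, 0.016],
    [0, 0, 0.016],
  ],
  rotation=[
    [0, 0, 0],
    [0, 0, 0],
    [0, 0, 0],
    [0, 0, 0],
    [0, 0, 0],
    [0, 0, 0],
    [0, 0, 0],
    [0, 0, 0],
  ],
)

```text
clock: 28.35
eef_pos: [0.5781, 0.1393, 0.0593]
tool_rot: [-0.001, 1.0, -0.0, 0.0]
ft_force: [0.8, -0.2, -3.5]
grip_width: 0.0149
grasp_force: 59.9
```

>>> drive_tool(
  slide=[
    [0, 0, 0.001],
    [0, 0, 0.002],
    [0, 0, 0.003],
    [0, 0, 0.004],
    [0, 0, 0.004],
    [0, 0, 0.004],
    [0, 0, 0.004],
    [0, 0, 0.004],
  ],
  rotation=[
    [0, 0, 0],
    [0, 0, 0],
    [0, 0, 0],
    [0, 0, 0],
    [0, 0, 0],
    [0, 0, 0],
    [0, 0, 0],
    [0, 0, 0],
  ],
)

```text
clock: 29.35
eef_pos: [0.5782, 0.1394, 0.059]
tool_rot: [-0.001, 1.0, 0.0, 0.0]
ft_force: [-4.0, -0.2, 5.5]
grip_width: 0.0148
grasp_force: 61.2
```

The head rests on the rack. I release, then rise.

>>> drive_tool(
  slide=[
    [0, 0, 0],
    [0, 0, 0],
    [0, 0, 0],
    [0, 0, 0],
    [0, 0, 0],
    [0, 0, 0],
    [0, 0, 0],
    [0, 0, 0],
  ],
  rotation=[
    [0, 0, 0],
    [0, 0, 0],
    [0, 0, 0],
    [0, 0, 0],
    [0, 0, 0],
    [0, 0, 0],
    [0, 0, 0],
    [0, 0, 0],
  ],
  gripper=1,
)

```text
clock: 30.35
eef_pos: [0.5781, 0.1393, 0.0583]
tool_rot: [-0.001, 1.0, 0.0, 0.0]
ft_force: [0.1, 0.7, 0.0]
grip_width: 0.0854
grasp_force: 0.0
```

>>> drive_tool(
  slide=[
    [0, 0, -0.04],
    [0, 0, -0.1],
    [0, 0, -0.2],
    [0, 0, -0.3],
    [0, 0, -0.4],
    [0, 0, -0.5],
    [0, 0, -0.6],
    [0, 0, -0.6],
  ],
  rotation=[
    [0, 0, 0],
    [0, 0, 0],
    [0, 0, 0],
    [0, 0, 0],
    [0, 0, 0],
    [0, 0, 0],
    [0, 0, 0],
    [0, 0, 0],
  ],
)

```text
clock: 31.35
eef_pos: [0.5798, 0.1397, 0.2119]
tool_rot: [-0.001, 1.0, 0.001, 0.003]
ft_force: [0.8, -0.4, -0.5]
grip_width: 0.0854
grasp_force: 0.0
```

```bash
python3 -c "
from h import *
c=snap('scene'); save(c,'s3',(130,110,260,150),3); print(bot.get_obs()['grip_width'])
P=cloud(c).reshape(-1,3); ok=(c['z_map'].reshape(-1)>0)&(np.hypot(P[:,0]-.579,P[:,1]-.139)<.07)
q=P[ok&(P[:,2]>.055)&(P[:,2]<.105)]; print(np.median(q[:,2]),cv2.minAreaRect((q[:,:2]*1000).astype(np.float32)))"
```

```text
0.08530621792416605
0.0858167439036367 ((580.0418701171875, 140.70162963867188), (101.12315368652344, 15.936902046203613), 0.13030894100666046)
```

View pics/s3.png

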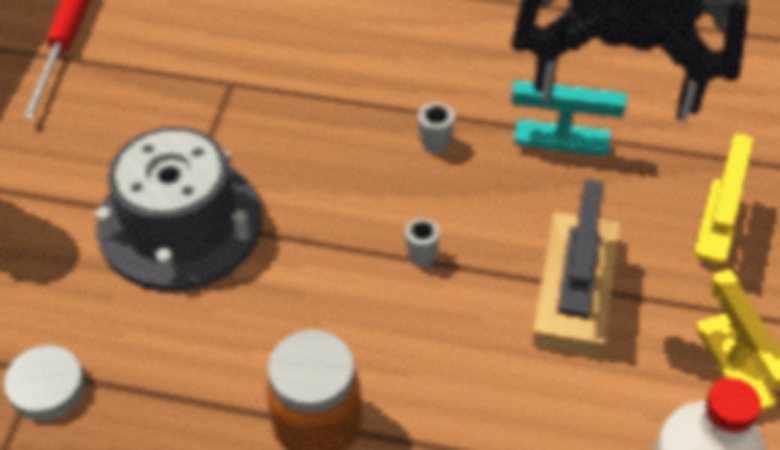

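The spanner stands upright in its rack (handle top z 0.086, angle 0.1°), and the other things have not moved. One quick check of the ring's angle from the holes at (148,149), (197,152), (187,190) and (137,187).

```bash
python3 -c "
from h import *
a=load('scene')
h=onplane(a,130+np.array([148,197,187,137])/3-.33,110+np.array([149,152,190,187])/3-.33,.075)
d=h[:,:2]-h[:,:2].mean(0); print(np.hypot(*d.T),np.degrees(np.arctan2(d[:,1],d[:,0])))"
```

```text
[0.02926787 0.02959073 0.02912031 0.02956848] [-128.16881684  141.83963066   51.78663103  -37.87441023]
```

The ring reads about -38°, where I expected about -41° from the spanner's angle at the stop. I'll check it accurately with the wrist camera.

```bash
python3 -c "
from h import *
go([.521,-.199,.261],90)"
```

```text
t 31.4 pos [0.5789 0.1395 0.21  ] ydeg 90.1 F [0.  0.5 0.1] j [0.24 0.44 0.23 1.36 0.   0.23]
slide [ 0.233  -1.3534 -0.206 ] rot [0.0017 0.0069 0.0033]
```

>>> drive_tool(
  slide=[
    [0.03, -0.1, -0.15],
    [0.06, -0.3, -0.2],
    [0.1, -0.5, -0.2],
    [0.14, -0.7, -0.2],
    [0.2, -0.9, -0.2],
    [0.24, -1, -0.2],
    [0.24, -1, -0.2],
    [0.24, -1, -0.2],
  ],
  rotation=[
    [0, 0, 0],
    [0, 0, 0],
    [0, 0, 0],
    [0, 0, 0],
    [0, 0, 0],
    [0, 0, 0],
    [0, 0, 0],
    [0, 0, 0],
  ],
)

```text
clock: 32.4
eef_pos: [0.5183, -0.1103, 0.2576]
tool_rot: [-0.001, 1.0, 0.0, -0.001]
ft_force: [-0.8, 0.3, -0.8]
grip_width: 0.0859
grasp_force: 0.0
```

>>> drive_tool(
  slide=[
    [0, -0.1, 0],
    [0, -0.25, 0],
    [0, -0.35, 0],
    [0, -0.35, 0],
    [0, -0.35, 0],
    [0, -0.35, 0],
    [0, -0.35, 0],
    [0, -0.35, 0],
  ],
  rotation=[
    [0, 0, 0],
    [0, 0, 0],
    [0, 0, 0],
    [0, 0, 0],
    [0, 0, 0],
    [0, 0, 0],
    [0, 0, 0],
    [0, 0, 0],
  ],
)

```text
clock: 33.4
eef_pos: [0.5188, -0.1978, 0.2584]
tool_rot: [-0.001, 1.0, -0.0, 0.0]
ft_force: [0.5, -0.6, -0.6]
grip_width: 0.0855
grasp_force: 0.0
```

```bash
python3 - <<'E'
from h import *
from scipy import ndimage as nd
c=snap('wrist'); g=cv2.cvtColor(c['image'],cv2.COLOR_RGB2GRAY)
W=cloud(c); ctr=np.array([.5785,-.2072]); r=np.hypot(W[...,0]-ctr[0],W[...,1]-ctr[1])
v,u=np.mgrid[0:384,0:512]; F=onplane(c,u.ravel(),v.ravel(),.075)[:,:2].reshape(384,512,2)-ctr
rr=np.hypot(F[...,0],F[...,1])
m=(g<110)&(rr>.022)&(rr<.039); L,n=nd.label(m)
for i in range(1,n+1):
    k=L==i
    if k.sum()>25: p=F[k].mean(0); print(k.sum(),np.hypot(*p)*1e3,np.degrees(np.arctan2(p[1],p[0])))
go([.521,-.199,.261],90)
E
```

```text
60 29.669734410975497 142.5610307321706
66 29.933769724831517 -127.84591026534802
53 29.782711978896614 50.914937672602676
56 30.124532633952075 -38.01269390977774
t 33.45 pos [ 0.5187 -0.198   0.2584] ydeg 90.13 F [-0.1 -0.3 -0.5] j [-0.36  0.34  0.22  1.44  0.   -0.37]
slide [-0.0091 -0.0042 -0.0103] rot [-0.0001  0.0004  0.0044]
```

The wrist view puts the holes at -38.1°, so the ring turned 0.75 rad, which lies inside the expected 0.55 to 0.95. While I unwound and lifted, the moment kept its clockwise sign (+0.19 N m), so the pins never pulled the ring back. The rest of the lag fits grip twist. I hand in with the gripper clear of everything.

```bash
python3 -c "
from workcell import bot
print(bot.job_done())"
```

```text
the job is handed in; nothing more can be done
None
```

The ring was turned clockwise about 0.75 rad to its stop (1.4 N m there, light pressing throughout), the spanner stands upright in its rack slot again, and the job was handed in at about 33 s.

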